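# Lock a gel cassette in its casting clamp

### The job

Get the gel cassette ready for casting: with the cam lever open, slide the clamp's pusher rod forward by its knob until the pad has carried the glass cassette up to the sprung rubber plate and presses it gently but firmly there, then let go of the rod and flip the cam lever over centre all the way to its stop so that the rod is locked and the cassette stays squeezed. It is glass: never press hard on it, and leave the other things on the bench where they are.

Things in the scene. Friction and masses are not known exactly. Their poses are not given: they have to be found in the camera images.
- clamp: gel casting clamp, fixed: white base plate 420 x 130 x 12 mm (x -255 to 165 mm) with an aluminium rail and a grey housing. Origin at bench height; x (level) is the way the rod slides to the cassette, y across, z up. Rail x -255 to 10 mm, floor z 40, side wall tops z 50, 40 mm wide outside. Housing x -90 to -20, y -27 to 27, top z 76 mm; the lever's ears rise above it to z 102
- end_wall (a point): inner face of the clamp's white end wall, x = 144 mm, z = 50 mm in the clamp's frame. Before it stands a rubber-faced plate 80 mm wide, z 24 to 76 mm, 6 mm thick, on stiff springs (4 N per mm over 7 mm, then solid). Its free face rests anywhere between x = 112 and 124 mm, differing from clamp to clamp, not measured: feel for it. A squeeze of 4 to 12 N is right
- rod: pusher rod, loose in the rail: square steel bar 16 mm, 252 mm long, 0.35 to 0.57 kg, grey pad 8 mm thick, 40 x 40 mm, on its front end. Origin at the pad's front face, mid-width, at the bar's underside; x forward. A brake always drags on it: 5 to 15 N to slide, nearly steady; it stays where left. Once let go it holds back only about as much spring push as its own drag
- rod_knob (a point): middle of the rod's knob, the place to take hold: a black upright cylinder 22 mm across and 42 mm high (21 mm up and down from this point), 85 mm above the bench, 240 mm behind the pad's front face
- cassette: gel cassette: two glass plates in a white plastic frame, 100 mm wide, 80 high, 12 thick, on a foot 28 x 100 x 8 mm, 0.2 kg. It stands loose on the base plate (12 mm above the bench) between pad and rubber plate, a little askew, touching neither. Origin: centre of its underside; x across its thickness, z up. More than 20 N from the pad breaks it
- cam_lever (a joint): turn of the cam lever, rad: 0 open (as at the start), 1.83 fully over, at its stop. Hinge along the clamp's x through lever_pivot, growing by the right-hand rule (from +y over the top to -y). At 0 it stands 60 degrees above level on the +y side; at 1.83 it lies 15 degrees above level on the -y side. It pushes back (up to 8 N at the grip) until about 1.3, then pulls itself to the stop
- lever_grip (a point): centre of the black barrel grip on the end of the cam lever, 90 mm from the hinge: a cylinder 24 mm across and 26 mm long, its axis parallel to the hinge, with flat ends; the lever's arm is a steel bar 11 mm thick
- lever_pivot (a point): middle of the lever's hinge, 88 mm above the bench, at x = -55 mm, y = 0 in the clamp's frame; the hinge's drum is 28 mm across and 26 mm long
- comb: bystander: a white plastic gel comb 60 x 17 x 5 mm lying on the base plate beside the rail
- amber_bottle: bystander: an amber bottle, 60 mm across, 135 mm high, standing on the bench
- beaker: bystander: a clear beaker, 68 mm across, 85 mm high, standing on the bench
- flask: bystander: a conical glass flask, 84 mm across, 124 mm high, standing on the bench
- spatula: bystander: a spatula 170 mm long lying on the bench
Mind the look-alikes: they are no part of the job. Leave any orange or purple look-alike of the cassette alone.

How it is judged:
By the outcome, as a careful person would: the job done as asked, in the order asked, and still so for the second after the job is handed in, with the robot touching nothing.
It also fails if it takes over 58 s, if anything falls off the work surface, if the arm or the gripper's body presses on something with over 40 N, if the wrist force passes 120 N, or if a joint passes its speed limit or range.

### The arm

A 6-joint arm with a two-finger parallel gripper is mounted at the origin on the work surface. World frame = base frame: x ahead of the robot, y to its left, z up, the work surface at z = 0. Lengths are in m, angles in rad, forces in N, time in s.
With the tool pointing down it reaches from about 0.275 to 0.775 m from the base axis. Payload 14.6 kg.
Tool frame: the origin (TCP) lies midway between the tips of the shut fingers; the grasp point (between the pads) lies 19 mm behind it; x points along the fingers, y is the direction in which the jaws open and shut, and the axes are right-handed (so a half turn about x gives the same grasp; the last joint's range is limited). The gripper opens to 85 mm and grips with 20 to 120 N. Pads are 22 mm wide; open, the fingers measure 114 mm over their backs; the gripper's body (76 mm by 85 mm) begins 54 mm behind the grasp point. The pads swing forward as they close: fully open they stand 13 mm farther back than shut.
Start: joints at [1.144, 0.263, -0.048, 1.259, 0, 1.415], TCP at [0.141, 0.506, 0.231] pointing down, gripper open.
Joint ranges: [-2.65, 2.65], [-0.89, 1.7], [-1.18, 1.37], [-2.13, 2.11], [-1.35, 1.29], [-3.14, 3.14]. Speed limits (rad/s): [1.89, 1.89, 2.57, 2.79, 3.14, 3.14].

### API

Orientations are given as [roll, pitch, yaw] about the fixed x, y, z axes, in that order (R = Rz(yaw) Ry(pitch) Rx(roll)).
In Python, from workcell import readout, optics, robot, nets gives the robot as it stands. The module is installed in compiled form; this text tells all that it offers.
- The arm moves only by the shell command python3 -m creep 'ROWS' [FORCE]. ROWS is text: rows parted by semicolons, each of 7 numbers parted by spaces: the shift along the tool's x, y, z in cm, then the turn, a rotation vector about the tool's x, y, z in rad, then the finger opening in cm, from 0 to 8.54. A call has 1 to 20 rows; each row is the pose to reach, as a shift and turn from the pose commanded when the call began, along the tool's axes at that moment; what a row does not reach only later rows make up. A row lasts 1/8 s, in which the tool goes at most 62.5 mm and 10.7 degrees, less where a joint would pass 70% of its speed; a pose out of reach is approached as far as the arm can. A call with a gripper value outside its range is refused whole. The fingers move at their own pace and stop on an object; FORCE is the grip in N (left out, the last holds). Time passes only in rows, so rows that repeat a pose let the fingers close. It gives the time, the measured TCP pose, the force and the opening at its end, in the units of the state.
- readout.observe(): the state, without advancing time (a new reading comes with each control period).
- optics.camera(name): name is "side" or "top"; returns a dict with "pixels" (384x512x3 uint8, blue, green, red), "vertical_fov" (degrees; the focal length in pixels is half the picture's height over the tangent of half this angle, whatever the lens; pixels are square), "cx", "cy" (the principal point, pixels), "pose" (4x4, takes a point from camera to world coordinates). Camera axes: x right, y down, z forward; pixel columns grow to the right and rows downward; lengths in m; the calibration is good to about 2 mm. A picture is of the moment at which its call begins. There is no depth.
- robot.finish_job(): hands the job in, once; it reports no verdict.
Trained networks look in the newest picture that a camera, given by its name, has taken for a name from the list of things; names that differ only in an ending like _2 or _b are one class to them, and where a whole thing is asked for, a point or a joint stands for the part that bears it (a point fixed in the world has none). Each returns a list of dicts, best first, with "p" (0 to 1); they miss things now and then, are a little off and sometimes report something else, mostly with a low value. They report only what shows in the picture. A call takes as long as a camera call. They do not tell look-alikes from the thing itself.
- nets.boxes_of(camera, name): "position" ([x, y, z] in m, in the coordinates of the camera as it stood for that picture, good to about 4 mm: the middle of the surface that is visible of it).
- nets.pinpoint(camera, name): "position" ([x, y, z] in m, in the coordinates of the camera as it stood for that picture, good to about 4 mm: a listed point, or the origin of a listed thing).
The state is a dict: "clock": time; "joints": joint angles; "dq": joint speeds; "tau": joint torques, N m; "tcp_pos": TCP position; "tcp_rot": TCP orientation; "force": force on the tool from outside, world axes, zero at the start; "moment": the same for the moment, N m; "width": finger opening in m.
Only numpy, scipy, OpenCV 4.12 (cv2) and the standard library are available. Lean on these libraries where they do the work, as an engineer would, in place of code of your own. Each camera call takes 0.05 s, during which the arm holds its last target.

## Working session

There is one attempt and no reset: what is moved stays moved. The work goes in short steps, Python scripts to look and compute and a shell command to move; the robot and the scene stay as the last step left them, time stands still between calls to the robot, and variables do not carry over. Pictures are saved under pics/ and viewed, and the job is handed in when it is done.

```bash
mkdir -p pics; cat > h.py <<'E'
from workcell import readout, optics, robot, nets
import numpy as np, cv2
from scipy.spatial.transform import Rotation as R
def K(c):
    f=192/np.tan(np.radians(c["vertical_fov"])/2); return f,c["cx"],c["cy"]
def proj(c,p):
    T=np.linalg.inv(np.array(c["pose"])); q=T[:3,:3]@np.array(p)+T[:3,3]; f,cx,cy=K(c); return np.array([cx+f*q[0]/q[2],cy+f*q[1]/q[2]])
def w(c,p):
    T=np.array(c["pose"]); return T[:3,:3]@np.array(p)+T[:3,3]
E
python3 - <<'E'
from h import *
print(readout.observe())
for n in("side","top"):
    c=optics.camera(n); cv2.imwrite(f"pics/{n}0.png",np.array(c["pixels"])); print(n,c["vertical_fov"],c["cx"],c["cy"],np.round(c["pose"],3).tolist())
    for t in("rod_knob","lever_grip","lever_pivot","end_wall","clamp","rod","cassette"):
        print(t,[(round(d["p"],2),np.round(w(c,d["position"]),3).tolist(),proj(c,w(c,d["position"])).round().tolist()) for d in nets.pinpoint(n,t)[:4]])
E
```

```text
{'clock': 0.0, 'joints': array([ 1.14367969e+00,  2.63527893e-01, -4.89499667e-02,  1.25940627e+00,
       -3.35483627e-05,  1.41547427e+00]), 'dq': array([-0.0001016 , -0.00034693, -0.00014999, -0.00086101,  0.00022057,
        0.00142254]), 'tau': array([-2.43494309e-03, -6.37611866e+01,  3.84573019e+01,  1.35970308e-02,
       -1.46495395e-04,  3.67898701e-05]), 'tcp_pos': array([0.14084777, 0.5054578 , 0.23081774]), 'tcp_rot': array([-1.69528758,  1.56970801, -1.96708215]), 'force': array([0.06719334, 0.33793665, 0.81484688]), 'moment': array([ 0.01420883,  0.00986478, -0.05920792]), 'width': 0.08537690657510316}
side 47.922007723788326 259.00573860222 197.0905674330814 [[0.984, -0.128, 0.126, 0.387], [-0.179, -0.645, 0.743, -0.676], [-0.013, -0.754, -0.657, 0.856], [0.0, 0.0, 0.0, 1.0]]
rod_knob [(0.84, [0.531, -0.073, 0.083], [279.0, 275.0]), (0.18, [0.502, 0.078, 0.163], [254.0, 206.0])]
lever_grip [(0.58, [0.502, 0.078, 0.166], [254.0, 205.0])]
lever_pivot [(0.69, [0.548, 0.072, 0.089], [273.0, 227.0])]
end_wall [(0.72, [0.414, 0.359, -0.005], [211.0, 190.0]), (0.68, [0.571, 
[... 254 characters left out ...]
582821788 254.62114118043127 184.2096230733452 [[-0.008, -0.997, 0.079, 0.422], [-1.0, 0.007, -0.021, 0.134], [0.02, -0.079, -0.997, 1.538], [0.0, 0.0, 0.0, 1.0]]
rod_knob [(0.5, [0.537, -0.073, 0.084], [307.0, 184.0])]
lever_grip [(0.47, [0.507, 0.071, 0.162], [266.0, 192.0])]
lever_pivot [(0.81, [0.549, 0.067, 0.087], [266.0, 181.0])]
end_wall [(0.62, [0.579, 0.265, 0.048], [208.0, 174.0])]
clamp [(0.35, [0.508, 0.071, 0.168], [265.0, 191.0]), (0.29, [0.548, 0.066, 0.086], [266.0, 181.0])]
rod [(0.86, [0.565, 0.171, 0.043], [235.0, 177.0])]
cassette [(0.67, [0.284, 0.332, -0.004], [191.0, 258.0]), (0.63, [0.357, 0.104, 0.006], [255.0, 237.0]), (0.49, [0.567, 0.197, 0.013], [228.0, 178.0])]
```

View pics/side0.png

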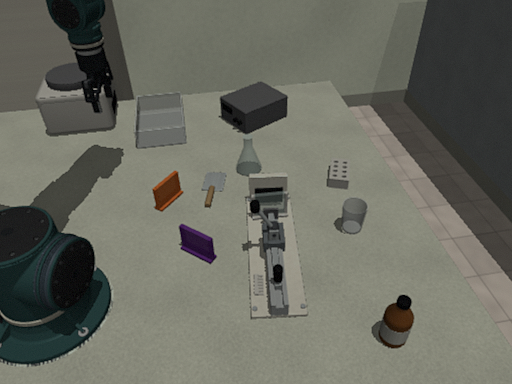

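View pics/top0.png

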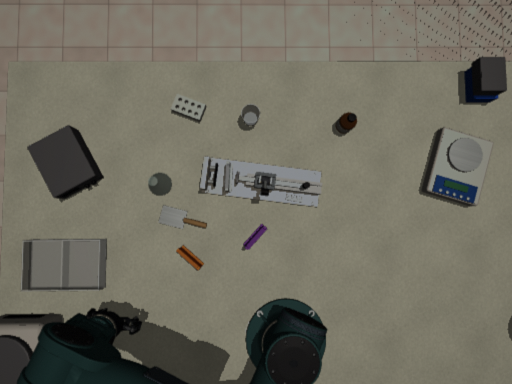

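The top view shows the clamp at about (200–322, 156–207). The knob is at (306,185) on the right, the lever at (265,190), the end wall at about (208,175) on the left, and the cassette at (228,178). Cassette candidates are orange (190,258), purple (255,237) and the glass one in the clamp (228,178). The glass one is the job, since it stands between the pad and the plate. Next I'll overlay the clamp model on the pictures to confirm the pose.

```bash
cat >> h.py <<'E'
YAW=np.arctan2(.243,.030); PIV=np.array([.5487,.0693])
def C(x,y,z,yaw=None,piv=None):
    yaw=YAW if yaw is None else yaw; piv=PIV if piv is None else piv
    d=np.array([np.cos(yaw),np.sin(yaw)]); n=np.array([-d[1],d[0]])
    q=piv+d*(x+55)/1000+n*y/1000; return np.array([q[0],q[1],z/1000])
def draw(c,im,off,s,pts,col,closed=True):
    P=np.array([(proj(c,p)-off)*s for p in pts]).round().astype(int)
    cv2.polylines(im,[P],closed,col,1)
E
cat > ov.py <<'E'
from h import *
import sys
tag=sys.argv[1]
for n,(x0,y0,x1,y1),s in(("side",(235,165,315,325),5),("top",(190,140,330,220),5)):
    c=optics.camera(n); im=cv2.resize(np.array(c["pixels"])[y0:y1,x0:x1],None,fx=s,fy=s,interpolation=cv2.INTER_CUBIC)
    if n=="side": im=cv2.resize(im,None,fx=.75,fy=.75); s=3.75
    raw=im.copy()
    o=np.array([x0-.4,y0-.4])
    draw(c,im,o,s,[C(-255,65,12),C(165,65,12),C(165,-65,12),C(-255,-65,12)],(0,0,255))
    draw(c,im,o,s,[C(-90,27,76),C(-20,27,76),C(-20,-27,76),C(-90,-27,76)],(0,255,0))
    draw(c,im,o,s,[C(-255,20,50),C(10,20,50),C(10,-20,50),C(-255,-20,50)],(255,0,0))
    draw(c,im,o,s,[C(-55,0,88),C(-55,45,166)],(0,255,255))
    cv2.imwrite(f"pics/{n}_{tag}.png",np.hstack([raw,im]) if n=="side" else np.vstack([raw,im])[:800])
E
python3 ov.py a
python3 - <<'E'
from h import *
# measured tool axes
s=readout.observe(); M=R.from_euler('xyz',s['tcp_rot']).as_matrix(); print(M.round(3))
E
```

```text
[[-0.     0.268  0.963]
 [-0.     0.963 -0.268]
 [-1.    -0.    -0.   ]]
```

```bash
python3 -c "
import cv2
for n in('side_a','top_a'): print(cv2.imread(f'pics/{n}.png').shape)"
```

```text
(600, 600, 3)
(800, 700, 3)
```

View pics/side_a.png

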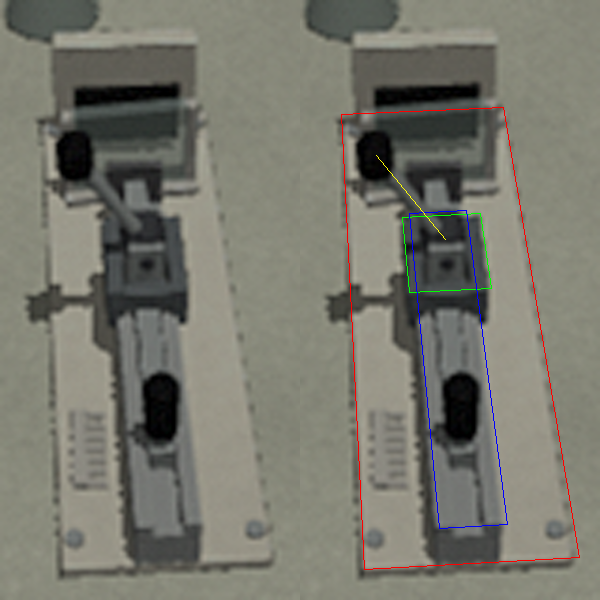

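View pics/top_a.png

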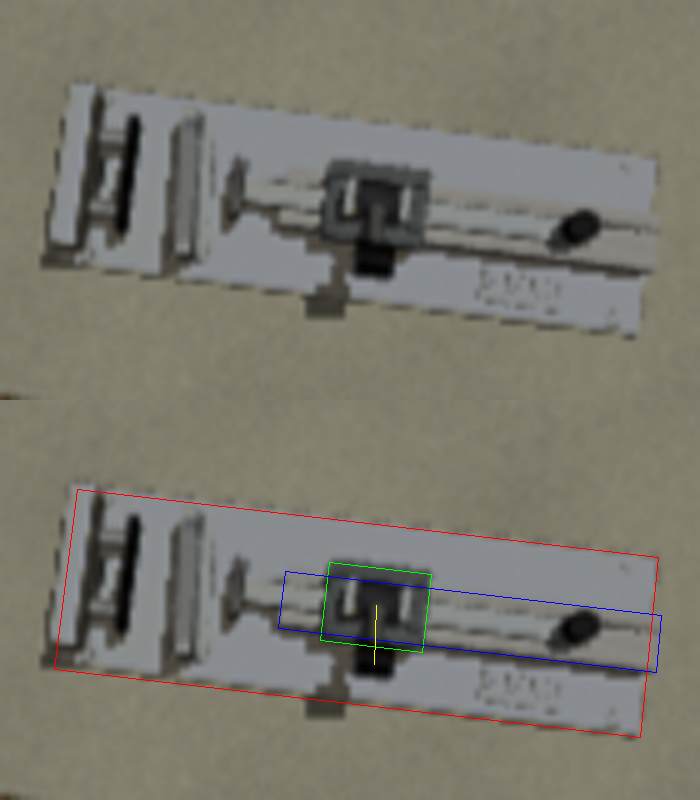

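The top overlay matches the clamp to about 1 px. The side view is about 1.5 px off, which is consistent with the 2 mm calibration. The clamp's yaw is about 83°, the knob is near (0.534, -0.073), and the lever grip is near (0.505, 0.075, 0.165). The jaws will go along the clamp's x. First I move above the knob.

```bash
python3 -m creep '0 -3.8 4.5 -0.05 0 0 5;0 -7.6 9 -0.1 0 0 5;0 -11.4 13.4 -0.15 0 0 5;0 -15.2 17.9 -0.15 0 0 5;0 -19 22.4 -0.15 0 0 5;0 -22.8 26.9 -0.15 0 0 5;0 -26.6 31.4 -0.15 0 0 5;0 -30.4 35.9 -0.15 0 0 5;0 -34.2 40.4 -0.15 0 0 5;0 -38 44.9 -0.15 0 0 5;0 -41.8 49.4 -0.15 0 0 5;2 -45.2 53.4 -0.15 0 0 5;4 -45.2 53.4 -0.15 0 0 5;4 -45.2 53.4 -0.15 0 0 5;4 -45.2 53.4 -0.15 0 0 5' 40
python3 - <<'E'
from h import *
s=readout.observe(); M=R.from_euler('xyz',s['tcp_rot']).as_matrix(); print(M.round(3))
E
python3 ov.py b
```

```text
clock: 2.78
tcp_pos: [0.534, -0.0727, 0.1922]
tcp_rot: [-0.149, 1.57, -0.27]
force: [0.0, 0.0, 0.9]
width: 0.0501
[[ 0.001  0.121  0.993]
 [-0.     0.993 -0.121]
 [-1.    -0.     0.001]]
```

View pics/side_b.png

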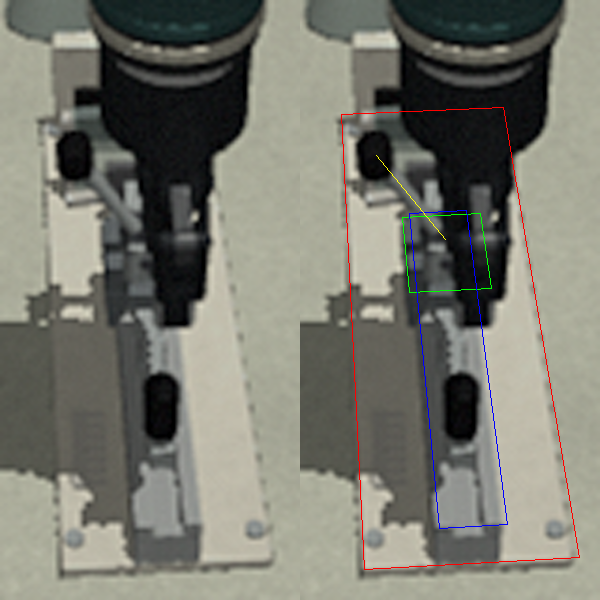

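```bash
python3 - <<'E'
from h import *
for n,o,s in(("side",(234.6,164.6),3.75),("top",(189.6,139.6),5)):
    c=optics.camera(n)
    for p in([.534,-.0727,.192],[.534+.121*.03,-.0727+.03,.188],[.534-.121*.03,-.0727-.03,.188],[.534,-.073,.085],[.534,-.073,.106],[.534,-.073,.064]): print(n,((proj(c,p)-o)*s).round(1))
E
```

```text
side [173.1 288.7]
side [167.8 254.8]
side [178.4 334.4]
side [169.7 411.3]
side [170.4 388.7]
side [169.1 433.2]
top [608.5 212.7]
top [560.2 207.9]
top [654.8 218.6]
top [585.  225.9]
top [589.5 223.5]
top [580.8 228.2]
```

View pics/top_b.png

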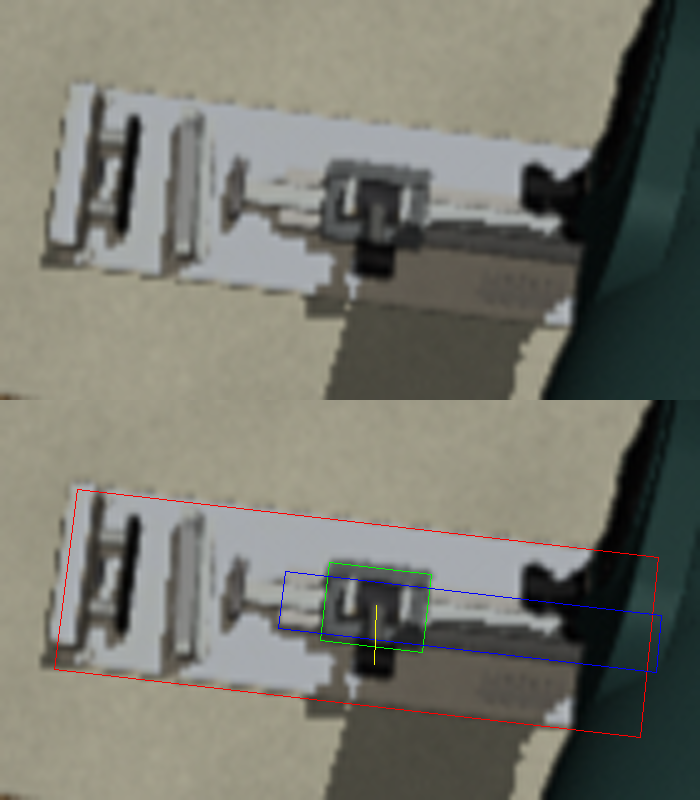

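The fingertip's predicted and seen positions agree in the side view. The knob is at about (0.530, -0.070), so I shift by -4 mm and +3 mm and descend.

```bash
python3 -m creep '1 0.3 -0.4 0 0 0 5;4 0.3 -0.4 0 0 0 5;7 0.3 -0.4 0 0 0 5;10 0.3 -0.4 0 0 0 5;11.8 0.3 -0.4 0 0 0 5;11.8 0.3 -0.4 0 0 0 5;11.8 0.3 -0.4 0 0 0 5' 40
python3 ov.py c
```

```text
clock: 3.85
tcp_pos: [0.5306, -0.0695, 0.0739]
tcp_rot: [-0.173, 1.57, -0.294]
force: [0.6, -0.7, 1.1]
width: 0.0498
```

View pics/side_c.png

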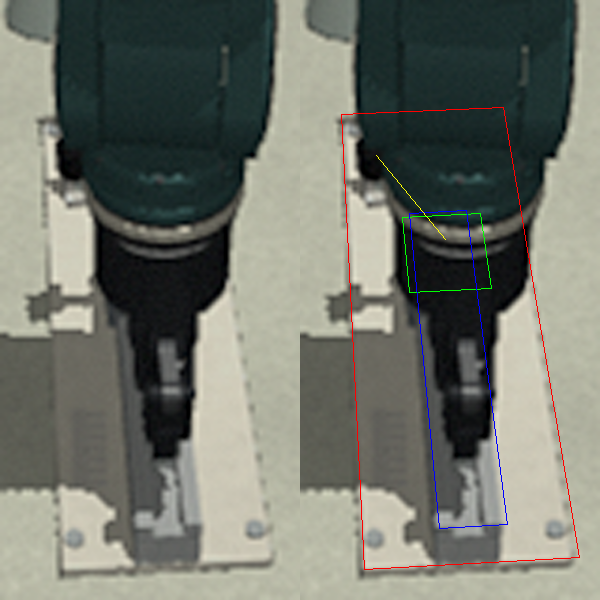

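The knob is between the fingers, with the blob at about (170,400) in the crop, so I close.

```bash
python3 -m creep '0 0 0 0 0 0 1.8;0 0 0 0 0 0 1.8;0 0 0 0 0 0 1.8;0 0 0 0 0 0 1.8;0 0 0 0 0 0 1.8;0 0 0 0 0 0 1.8' 40
```

```text
clock: 4.7
tcp_pos: [0.5307, -0.0694, 0.0739]
tcp_rot: [0.336, 1.57, 0.214]
force: [-1.5, 1.3, 6.0]
width: 0.0209
```

```bash
python3 -m creep '0 0.3 0 0 0 0 1.8;0 0.8 0 0 0 0 1.8;0 1.3 0 0 0 0 1.8;0 1.7 0 0 0 0 1.8;0 2 0 0 0 0 1.8' 
python3 ov.py d
```

```text
clock: 5.32
tcp_pos: [0.5333, -0.0506, 0.0739]
tcp_rot: [-1.01, 1.568, -1.132]
force: [-1.2, -7.4, 3.4]
width: 0.021
```

View pics/top_d.png

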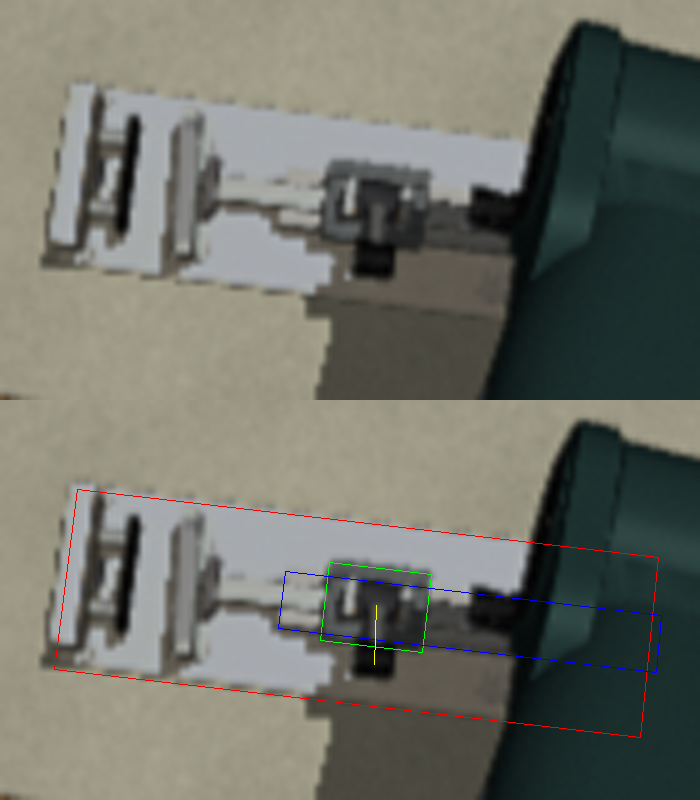

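The pad is now close to the cassette, with pad at (212,190) and cassette at (187,190) in the crop. I continue gently.

```bash
python3 -m creep '0 0.2 0 0 0 0 1.8;0 0.4 0 0 0 0 1.8;0 0.6 0 0 0 0 1.8'; python3 -m creep '0 0.2 0 0 0 0 1.8;0 0.4 0 0 0 0 1.8;0 0.6 0 0 0 0 1.8';python3 -m creep '0 0.2 0 0 0 0 1.8;0 0.4 0 0 0 0 1.8;0 0.6 0 0 0 0 1.8'
python3 ov.py e
```

```text
clock: 5.8
tcp_pos: [0.534, -0.0448, 0.0739]
tcp_rot: [-1.023, 1.568, -1.146]
force: [-0.7, -8.7, 4.3]
width: 0.0212
clock: 6.18
tcp_pos: [0.5347, -0.0389, 0.0739]
tcp_rot: [-1.081, 1.568, -1.204]
force: [-1.9, -9.3, 4.3]
width: 0.0207
clock: 6.55
tcp_pos: [0.5355, -0.0329, 0.0739]
tcp_rot: [-1.066, 1.568, -1.189]
force: [-0.8, -8.5, 4.8]
width: 0.0207
```

View pics/top_e.png

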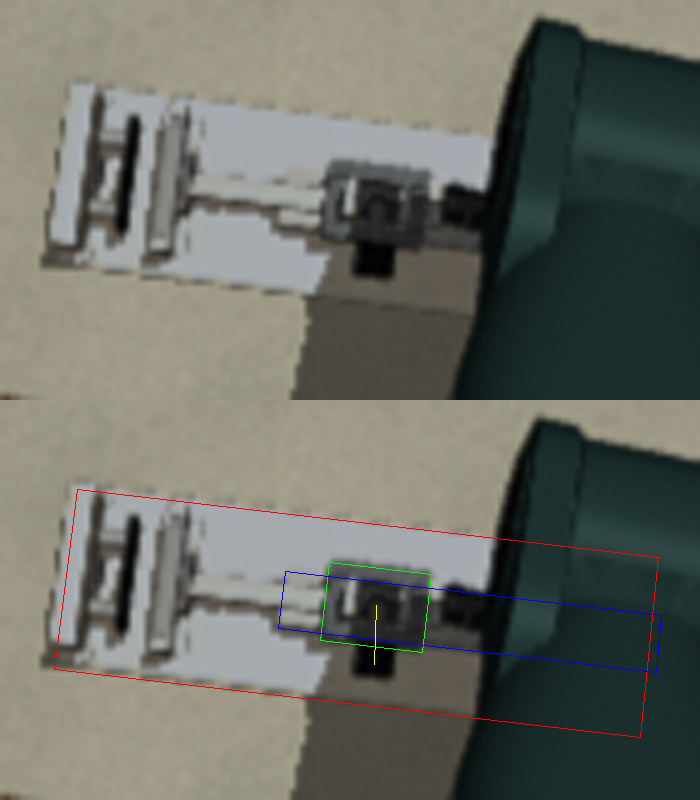

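Drag is steady at about 9 N, and the cassette is now being carried. The gap to the rubber plate is about 15 mm, and I go on in small steps.

```bash
python3 -m creep '0 0.15 0 0 0 0 1.8;0 0.3 0 0 0 0 1.8;0 0.45 0 0 0 0 1.8;0 0.6 0 0 0 0 1.8'; python3 -m creep '0 0.1 0 0 0 0 1.8;0 0.2 0 0 0 0 1.8;0 0.3 0 0 0 0 1.8;0 0.4 0 0 0 0 1.8'
python3 ov.py f
```

```text
clock: 7.15
tcp_pos: [0.5362, -0.027, 0.0739]
tcp_rot: [-1.056, 1.568, -1.179]
force: [-1.2, -9.4, 4.8]
width: 0.0209
clock: 7.65
tcp_pos: [0.5367, -0.0231, 0.0739]
tcp_rot: [-1.053, 1.568, -1.176]
force: [-0.6, -8.4, 4.9]
width: 0.0209
```

View pics/top_f.png

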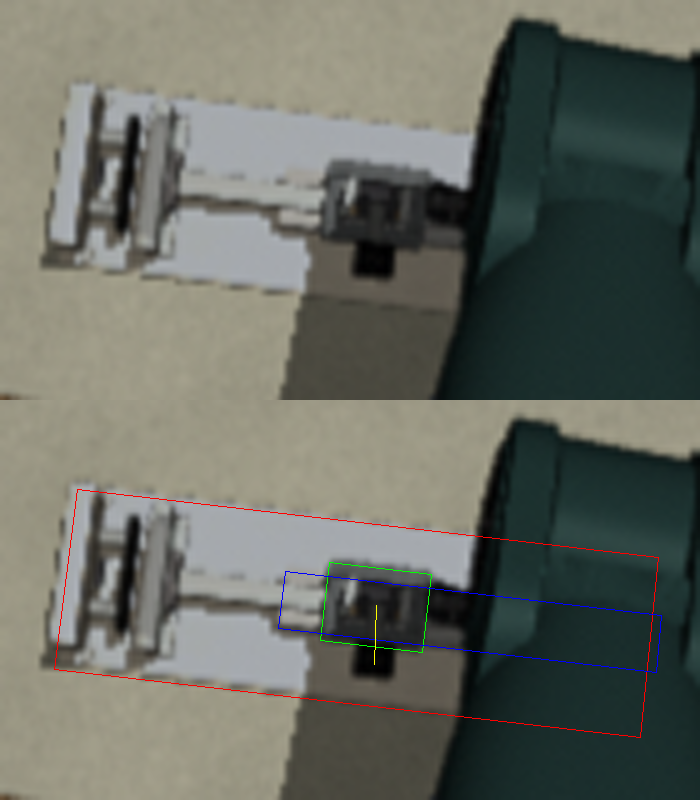

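View pics/side_f.png

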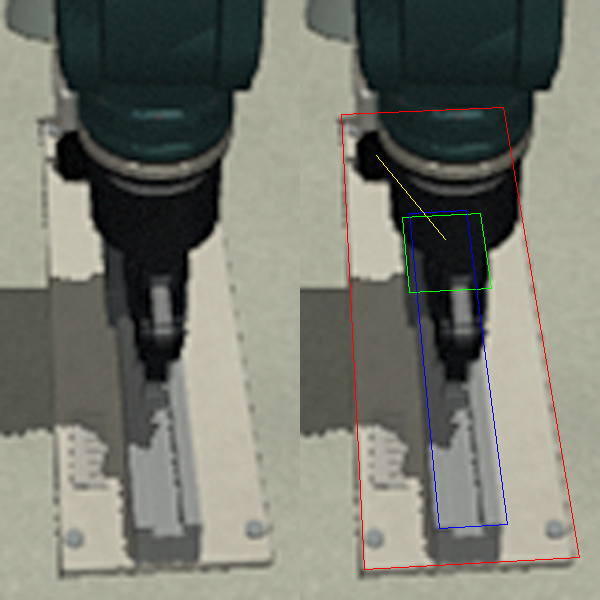

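```bash
python3 -m creep '0 0.05 0 0 0 0 1.8;0 0.1 0 0 0 0 1.8;0 0.15 0 0 0 0 1.8'; python3 -m creep '0 0.05 0 0 0 0 1.8;0 0.1 0 0 0 0 1.8;0 0.15 0 0 0 0 1.8'
```

```text
clock: 8.12
tcp_pos: [0.5368, -0.0215, 0.0738]
tcp_rot: [-1.066, 1.568, -1.188]
force: [-1.4, -8.8, 5.3]
width: 0.0212
clock: 8.5
tcp_pos: [0.5371, -0.0201, 0.0739]
tcp_rot: [-1.042, 1.568, -1.164]
force: [-1.6, -8.9, 5.4]
width: 0.0205
```

```bash
python3 -m creep '0 0.05 0 0 0 0 1.8;0 0.1 0 0 0 0 1.8;0 0.15 0 0 0 0 1.8'; python3 ov.py g
```

```text
clock: 8.88
tcp_pos: [0.5372, -0.0186, 0.0738]
tcp_rot: [-1.094, 1.568, -1.217]
force: [-1.2, -8.6, 4.4]
width: 0.0206
```

View pics/top_g.png

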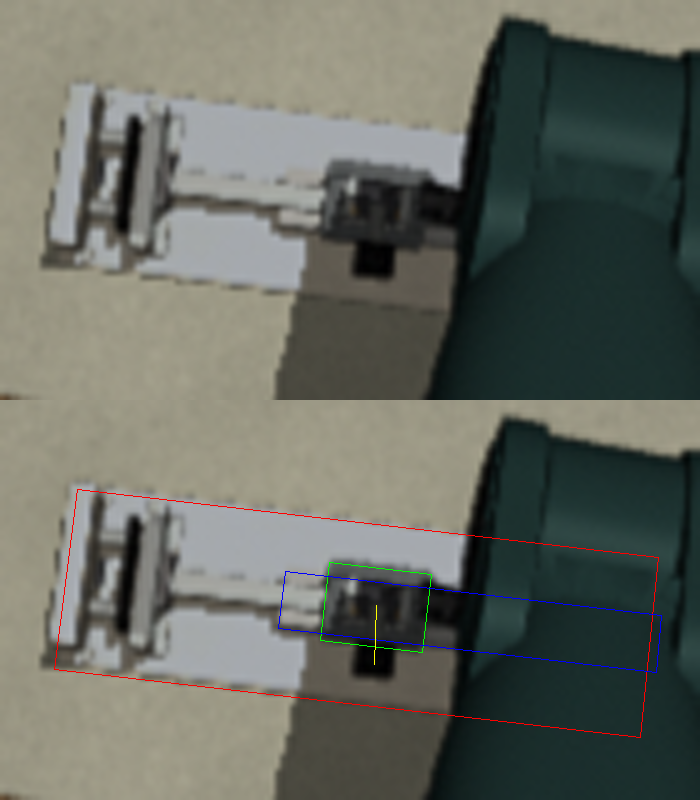

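```bash
python3 -m creep '0 0.05 0 0 0 0 1.8;0 0.1 0 0 0 0 1.8;0 0.1 0 0 0 0 1.8'; python3 -m creep '0 0.05 0 0 0 0 1.8;0 0.1 0 0 0 0 1.8;0 0.1 0 0 0 0 1.8'
```

```text
clock: 9.35
tcp_pos: [0.5373, -0.0176, 0.0739]
tcp_rot: [-1.039, 1.568, -1.162]
force: [-1.9, -8.3, 5.2]
width: 0.0208
clock: 9.72
tcp_pos: [0.5375, -0.0166, 0.0739]
tcp_rot: [-1.044, 1.568, -1.167]
force: [-2.0, -8.4, 4.9]
width: 0.0208
```

```bash
python3 -m creep '0 0.05 0 0 0 0 1.8;0 0.1 0 0 0 0 1.8;0 0.1 0 0 0 0 1.8'
```

```text
clock: 10.1
tcp_pos: [0.5376, -0.0156, 0.0739]
tcp_rot: [-1.047, 1.568, -1.169]
force: [-0.2, -8.2, 4.3]
width: 0.0208
```

```bash
python3 -m creep '0 0.05 0 0 0 0 1.8;0 0.1 0 0 0 0 1.8;0 0.1 0 0 0 0 1.8'
```

```text
clock: 10.48
tcp_pos: [0.5377, -0.0146, 0.0739]
tcp_rot: [-1.023, 1.568, -1.146]
force: [-0.2, -8.2, 4.6]
width: 0.0205
```

```bash
python3 -m creep '0 0.05 0 0 0 0 1.8;0 0.1 0 0 0 0 1.8;0 0.1 0 0 0 0 1.8'
```

```text
clock: 10.85
tcp_pos: [0.5378, -0.0136, 0.0739]
tcp_rot: [-1.045, 1.568, -1.168]
force: [-0.4, -8.3, 4.3]
width: 0.0207
```

```bash
python3 -m creep '0 0.05 0 0 0 0 1.8;0 0.1 0 0 0 0 1.8;0 0.1 0 0 0 0 1.8'
```

```text
clock: 11.22
tcp_pos: [0.538, -0.0126, 0.0739]
tcp_rot: [-1.023, 1.568, -1.145]
force: [-1.2, -8.7, 4.9]
width: 0.0209
```

```bash
python3 -m creep '0 0.05 0 0 0 0 1.8;0 0.1 0 0 0 0 1.8;0 0.1 0 0 0 0 1.8'
```

```text
clock: 11.6
tcp_pos: [0.5381, -0.0116, 0.0739]
tcp_rot: [-1.024, 1.568, -1.147]
force: [-0.6, -8.4, 4.0]
width: 0.021
```

```bash
python3 -m creep '0 0.05 0 0 0 0 1.8;0 0.1 0 0 0 0 1.8;0 0.1 0 0 0 0 1.8'; python3 ov.py h
```

```text
clock: 11.98
tcp_pos: [0.5382, -0.0106, 0.0739]
tcp_rot: [-1.057, 1.568, -1.18]
force: [-1.6, -8.3, 5.1]
width: 0.0208
```

View pics/top_h.png

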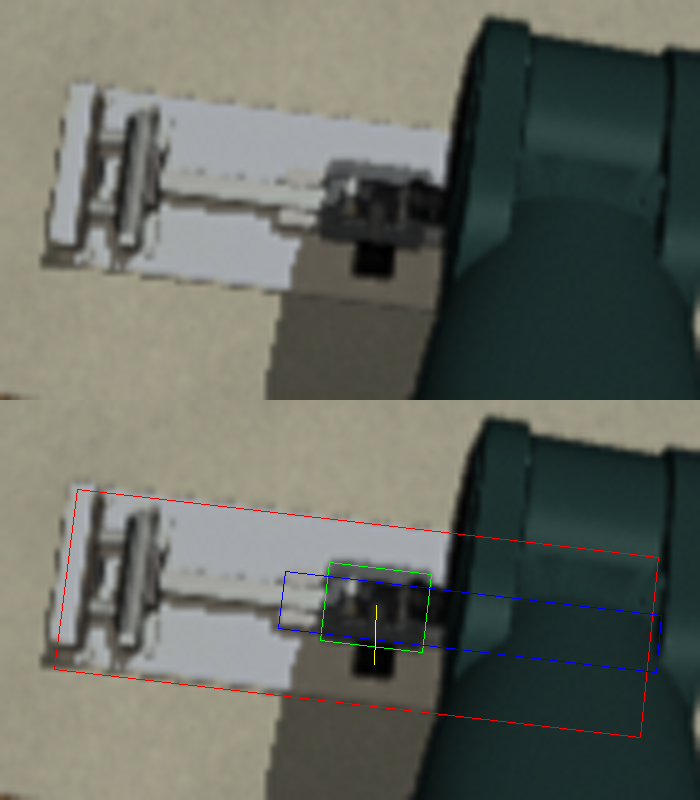

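```bash
python3 -m creep '0 0.05 0 0 0 0 1.8;0 0.1 0 0 0 0 1.8;0 0.1 0 0 0 0 1.8'
```

```text
clock: 12.45
tcp_pos: [0.5383, -0.0099, 0.0739]
tcp_rot: [-1.153, 1.568, -1.276]
force: [-0.8, -10.6, 5.2]
width: 0.0211
```

```bash
python3 -m creep '0 0.05 0 0 0 0 1.8;0 0.1 0 0 0 0 1.8;0 0.1 0 0 0 0 1.8'
```

```text
clock: 12.82
tcp_pos: [0.5384, -0.0092, 0.0739]
tcp_rot: [-1.236, 1.567, -1.359]
force: [-2.1, -13.4, 4.9]
width: 0.0208
```

```bash
python3 -m creep '0 0.05 0 0 0 0 1.8;0 0.1 0 0 0 0 1.8;0 0.1 0 0 0 0 1.8'
```

```text
clock: 13.2
tcp_pos: [0.5385, -0.0086, 0.0739]
tcp_rot: [-1.295, 1.566, -1.418]
force: [-2.1, -16.2, 4.8]
width: 0.021
```

Contact felt: baseline drag is about 8.4 N and the reading is now 16.2 N, so the squeeze is about 8 N. I let go with a narrow opening.

```bash
python3 -m creep '0 0 0 0 0 0 3.4;0 0 0 0 0 0 3.4;0 0 0 0 0 0 3.4;0 0 0 0 0 0 3.4'; python3 ov.py i
```

```text
clock: 13.7
tcp_pos: [0.5381, -0.0064, 0.0733]
tcp_rot: [2.399, 1.571, 2.278]
force: [0.1, 0.1, 0.4]
width: 0.0337
```

View pics/side_i.png

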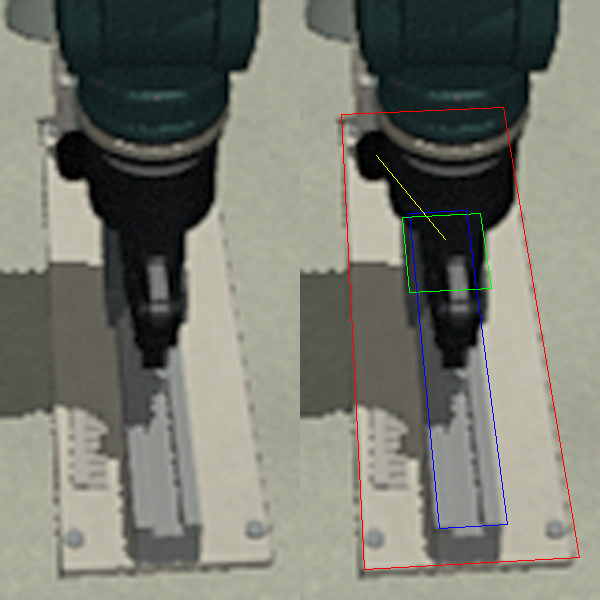

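View pics/top_i.png

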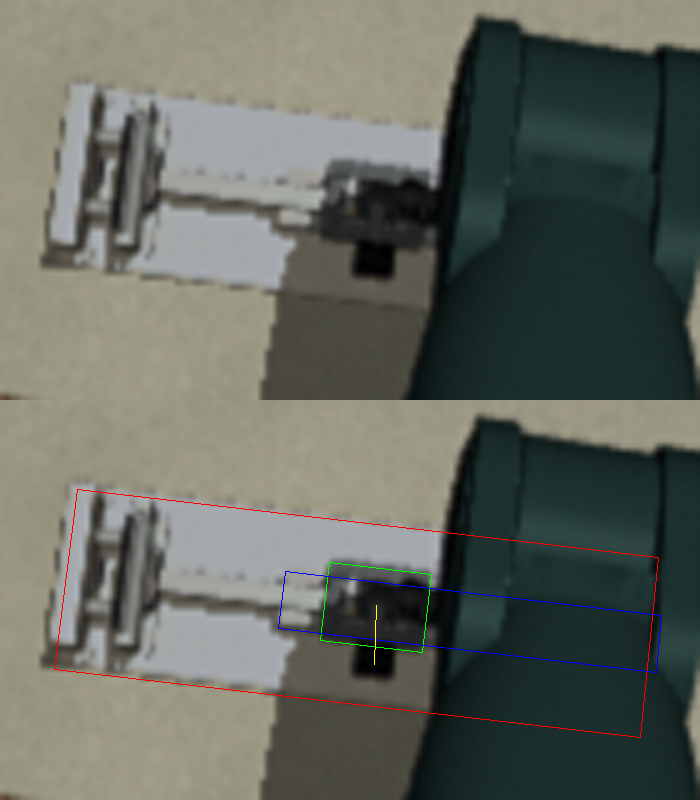

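The rod is released and the force is zero. I rise straight up.

```bash
python3 -m creep '-2 0 0 0 0 0 3.4;-6 0 0 0 0 0 3.4;-10 0 0 0 0 0 3.4;-14 0 0 0 0 0 3.4;-17 0 0 0 0 0 5;-17 0 0 0 0 0 5;-17 0 0 0 0 0 5'; python3 - <<'E'
from h import *
cs={}
for n in("side","top"):
    c=optics.camera(n); im=np.array(c["pixels"]); cs[n]=c
    for t in("lever_grip","rod_knob","lever_pivot","cassette"):
        print(n,t,[(round(d["p"],2),np.round(w(c,d["position"]),3).tolist(),proj(c,w(c,d["position"])).round(1).tolist()) for d in nets.pinpoint(n,t)[:3]])
    x0,y0,x1,y1=(235,165,315,265) if n=="side" else (190,140,290,215)
    o=cv2.resize(im[y0:y1,x0:x1],None,fx=7,fy=7,interpolation=cv2.INTER_CUBIC); cv2.imwrite(f"pics/{n}_j.png",o)
E
```

```text
clock: 14.68
tcp_pos: [0.5379, -0.0065, 0.2425]
tcp_rot: [3.109, 1.57, 2.987]
force: [-0.9, 0.9, 0.4]
width: 0.0501
side lever_grip [(0.68, [0.502, 0.076, 0.167], [253.7, 205.5])]
side rod_knob [(0.96, [0.539, -0.011, 0.084], [276.2, 253.9])]
side lever_pivot [(0.59, [0.55, 0.071, 0.088], [273.6, 227.7]), (0.39, [0.568, 0.229, 0.039], [268.5, 200.3])]
side cassette [(0.79, [0.356, 0.107, -0.003], [198.7, 252.6]), (0.72, [0.287, 0.332, -0.004], [170.2, 200.9]), (0.55, [0.571, 0.238, 0.008], [268.7, 206.1])]
top lever_grip []
top rod_knob [(0.65, [0.542, -0.011, 0.083], [288.3, 182.7]), (0.39, [0.579, 0.264, 0.05], [208.3, 173.4])]
top lever_pivot [(0.95, [0.551, 0.066, 0.086], [265.8, 179.9])]
top cassette [(0.61, [0.284, 0.332, -0.006], [190.7, 257.7]), (0.47, [0.572, 0.233, 0.013], [218.0, 176.3]), (0.47, [0.36, 0.105, 0.004], [254.3, 235.8])]
```

View pics/side_j.png

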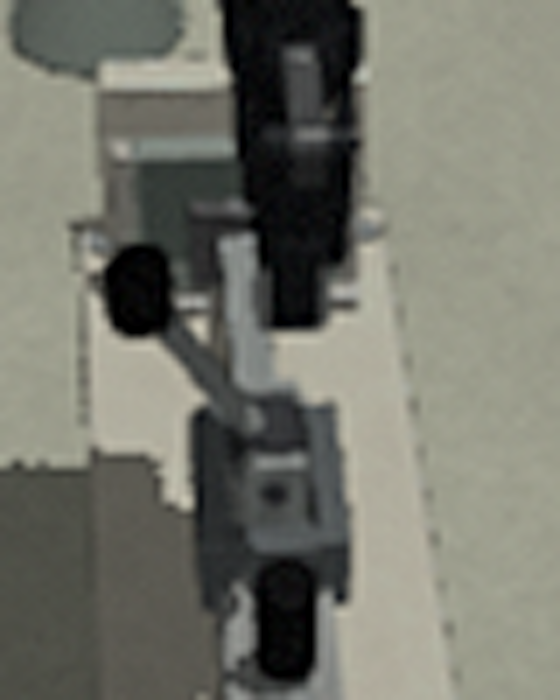

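View pics/top_j.png

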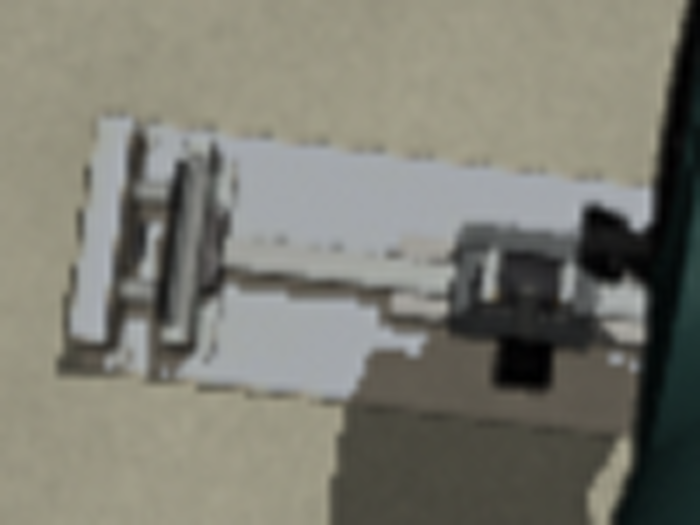

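```bash
python3 - <<'E'
from h import *
def ray(c,u,v,z):
    f,cx,cy=K(c); T=np.array(c["pose"]); d=T[:3,:3]@np.array([(u-cx)/f,(v-cy)/f,1]); return T[:3,3]+d*(z-T[2,3])/d[2]
cs=optics.camera("side"); ct=optics.camera("top")
print(ray(cs,254.3,206,.166).round(4),ray(ct,264.4,191.8,.166).round(4))
print("knob",ray(cs,235+286/7-.4,165+620/7-.4,.085).round(4))
E
```

```text
[0.503  0.0753 0.166 ] [0.5061 0.0746 0.166 ]
knob [ 0.5373 -0.0095  0.085 ]
```

```bash
python3 -m creep '0 3.9 -2.2 0 0 0 5;0 7.8 -4.5 0 0 0 5;1 7.8 -4.5 0 0 0 5;4 7.8 -4.5 0 0 0 5;7 7.8 -4.5 0 0 0 5;9.3 7.8 -4.5 0 0 0 5;9.3 7.8 -4.5 0 0 0 5;9.3 7.8 -4.5 0 0 0 5'; python3 - <<'E'
from h import *
for n in("side","top"):
    c=optics.camera(n); im=np.array(c["pixels"])
    x0,y0,x1,y1=(215,165,315,265) if n=="side" else (190,140,300,215)
    o=cv2.resize(im[y0:y1,x0:x1],None,fx=6,fy=6,interpolation=cv2.INTER_CUBIC); cv2.imwrite(f"pics/{n}_k.png",o)
E
```

```text
clock: 16.27
tcp_pos: [0.5034, 0.0761, 0.1511]
tcp_rot: [0.081, 1.57, -0.041]
force: [0.3, 0.4, 1.0]
width: 0.0499
```

View pics/side_k.png

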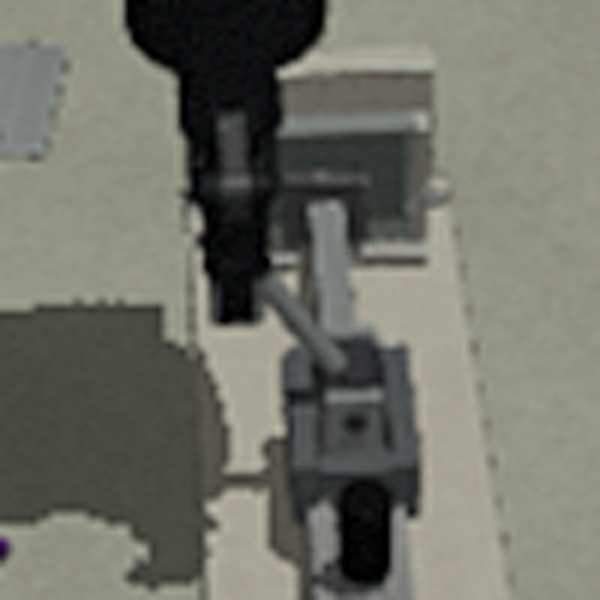

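View pics/top_k.png

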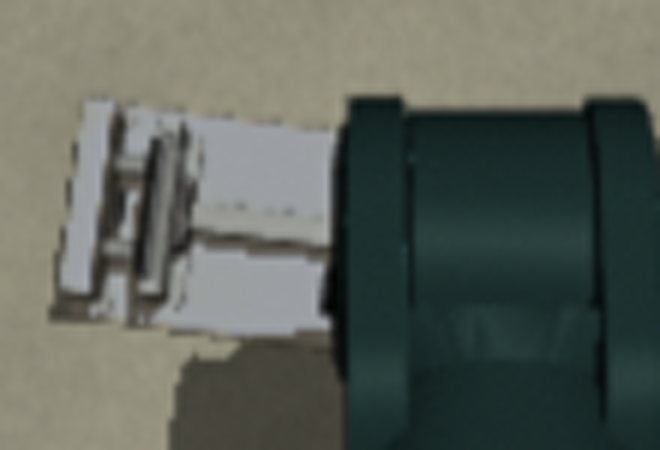

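The grip is straddled, with the fingers at (235,300) and the barrel hidden between them. I lower 3 mm and close.

```bash
python3 -m creep '0.3 0 0 0 0 0 5;0.3 0 0 0 0 0 2.2;0.3 0 0 0 0 0 2.2;0.3 0 0 0 0 0 2.2;0.3 0 0 0 0 0 2.2;0.3 0 0 0 0 0 2.2;0.3 0 0 0 0 0 2.2' 45
python3 - <<'E'
import numpy as np
# arc shifts in tool axes: tool z = -clamp y, tool x = down
a0=np.radians(60)
for k in range(1,22):
    a=a0+np.radians(5*k); print(round((5*k)*np.pi/180,2), 'x %.2f z %.2f'%(-9*(np.sin(a)-np.sin(a0)), -9*(np.cos(a)-np.cos(a0))))
E
```

```text
clock: 17.25
tcp_pos: [0.5029, 0.0762, 0.1475]
tcp_rot: [-1.164, 1.57, -1.286]
force: [-2.4, -3.3, 5.2]
width: 0.0253
0.09 x -0.36 z 0.70
0.17 x -0.66 z 1.42
0.26 x -0.90 z 2.17
0.35 x -1.07 z 2.94
0.44 x -1.17 z 3.72
0.52 x -1.21 z 4.50
0.61 x -1.17 z 5.28
0.7 x -1.07 z 6.06
0.79 x -0.90 z 6.83
0.87 x -0.66 z 7.58
0.96 x -0.36 z 8.30
1.05 x -0.00 z 9.00
1.13 x 0.42 z 9.66
1.22 x 0.90 z 10.29
1.31 x 1.43 z 10.86
1.4 x 2.01 z 11.39
1.48 x 2.63 z 11.87
1.57 x 3.29 z 12.29
1.66 x 3.99 z 12.66
1.75 x 4.72 z 12.96
1.83 x 5.46 z 13.19
```

Gripped at 25 mm. Now I follow the arc, the first 30° first.

```bash
python3 -m creep '-0.36 0 0.7 0 0 0 2.2;-0.66 0 1.42 0 0 0 2.2;-0.9 0 2.17 0 0 0 2.2;-1.07 0 2.94 0 0 0 2.2;-1.17 0 3.72 0 0 0 2.2;-1.21 0 4.5 0 0 0 2.2;-1.21 0 4.5 0 0 0 2.2'
```

```text
clock: 18.12
tcp_pos: [0.547, 0.0704, 0.1592]
tcp_rot: [-2.587, 1.569, -2.709]
force: [-5.7, -2.9, 5.5]
width: 0.0253
```

```bash
python3 -m creep '0.04 0 0.78 0 0 0 2.2;0.14 0 1.56 0 0 0 2.2;0.31 0 2.33 0 0 0 2.2;0.55 0 3.08 0 0 0 2.2;0.85 0 3.8 0 0 0 2.2;1.21 0 4.5 0 0 0 2.2;1.63 0 5.16 0 0 0 2.2;1.63 0 5.16 0 0 0 2.2'
```

```text
clock: 19.12
tcp_pos: [0.5996, 0.0636, 0.1435]
tcp_rot: [-0.948, 1.569, -1.071]
force: [-1.7, -8.9, 8.0]
width: 0.0248
```

```bash
python3 -m creep '0.48 -0.1 0.63 0 0 0 2.2;1.01 -0.15 1.2 0 0 0 2.2;1.59 -0.15 1.73 0 0 0 2.2;2.21 -0.15 2.21 0 0 0 2.2;2.87 -0.15 2.63 0 0 0 2.2;3.57 -0.15 3 0 0 0 2.2;4.3 -0.15 3.3 0 0 0 2.2;4.3 -0.15 3.3 0 0 0 2.2'
```

```text
clock: 20.12
tcp_pos: [0.633, 0.059, 0.1003]
tcp_rot: [0.16, 1.568, 0.037]
force: [6.5, -1.3, 3.1]
width: 0.0252
```

```bash
python3 -m creep '0.4 0 0.12 0 0 0 2.2;0.75 0 0.2 0 0 0 2.2;0.75 0 0.2 0 0 0 2.2;0.75 0 0.2 0 0 0 2.2'
```

```text
clock: 20.62
tcp_pos: [0.6352, 0.0587, 0.0934]
tcp_rot: [0.111, 1.567, -0.011]
force: [7.2, -1.4, 6.3]
width: 0.0255
```

```bash
python3 -m creep '0.1 0 0 0 0 0 2.2;0.2 0 0 0 0 0 2.2;0.2 0 0 0 0 0 2.2'
```

```text
clock: 21.0
tcp_pos: [0.6356, 0.0587, 0.0916]
tcp_rot: [0.105, 1.566, -0.017]
force: [8.0, -1.3, 6.1]
width: 0.0253
```

```bash
python3 -m creep '0.1 0 0 0 0 0 2.2;0.2 0 0 0 0 0 2.2;0.3 0 0 0 0 0 2.2;0.3 0 0 0 0 0 2.2'; python3 - <<'E'
from h import *
for n in("side","top"):
    c=optics.camera(n); im=np.array(c["pixels"])
    for t in ("lever_grip","rod_knob"): print(n,t,[(round(d["p"],2),np.round(w(c,d["position"]),3).tolist()) for d in nets.pinpoint(n,t)[:3]])
    x0,y0,x1,y1=(235,165,335,265) if n=="side" else (190,140,300,215)
    o=cv2.resize(im[y0:y1,x0:x1],None,fx=6,fy=6,interpolation=cv2.INTER_CUBIC); cv2.imwrite(f"pics/{n}_l.png",o)
E
```

```text
clock: 21.5
tcp_pos: [0.636, 0.0586, 0.0888]
tcp_rot: [0.066, 1.565, -0.056]
force: [11.2, -2.2, 7.1]
width: 0.0257
side lever_grip [(0.61, [0.632, 0.063, 0.118])]
side rod_knob [(0.77, [0.542, -0.012, 0.085])]
top lever_grip []
top rod_knob []
```

View pics/side_l.png

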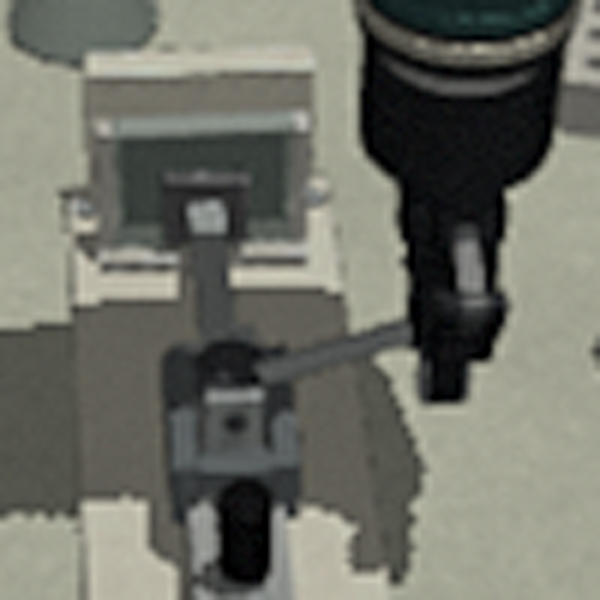

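Probably at the stop. I release, rise and check.

```bash
python3 -m creep '0 0 0 0 0 0 4.5;0 0 0 0 0 0 4.5;0 0 0 0 0 0 4.5;0 0 0 0 0 0 4.5;-2 0 0 0 0 0 4.5;-6 0 0 0 0 0 4.5;-10 0 0 0 0 0 4.5;-12 0 0 0 0 0 4.5;-12 0 0 0 0 0 4.5;-12 0 0 0 0 0 4.5'; python3 - <<'E'
from h import *
for n in("side","top"):
    c=optics.camera(n); im=np.array(c["pixels"])
    for t in ("lever_grip","rod_knob","lever_pivot"): print(n,t,[(round(d["p"],2),np.round(w(c,d["position"]),3).tolist()) for d in nets.pinpoint(n,t)[:3]])
    x0,y0,x1,y1=(235,165,335,265) if n=="side" else (190,140,300,215)
    o=cv2.resize(im[y0:y1,x0:x1],None,fx=6,fy=6,interpolation=cv2.INTER_CUBIC)
    P=[PIV+np.array([-.0015,.001])][0]
    for ang,col in((165,(0,0,255)),(150,(0,255,0))):
        a=np.radians(ang); q=C(-55,90*np.cos(a),88+90*np.sin(a),piv=P); b=C(-55,0,88,piv=P)
        draw(c,o,np.array([x0-.4,y0-.4]),6,[b,q],col,False)
    cv2.imwrite(f"pics/{n}_m.png",o)
E
```

```text
clock: 23.05
tcp_pos: [0.633, 0.0589, 0.2065]
tcp_rot: [-3.057, 1.569, 3.105]
force: [0.0, -0.8, 0.3]
width: 0.045
side lever_grip [(0.75, [0.636, 0.062, 0.112]), (0.54, [0.569, 0.27, 0.047])]
side rod_knob [(0.88, [0.538, -0.009, 0.087]), (0.41, [0.413, 0.357, 0.001])]
side lever_pivot [(0.62, [0.549, 0.073, 0.086])]
top lever_grip []
top rod_knob []
top lever_pivot []
```

View pics/side_m.png

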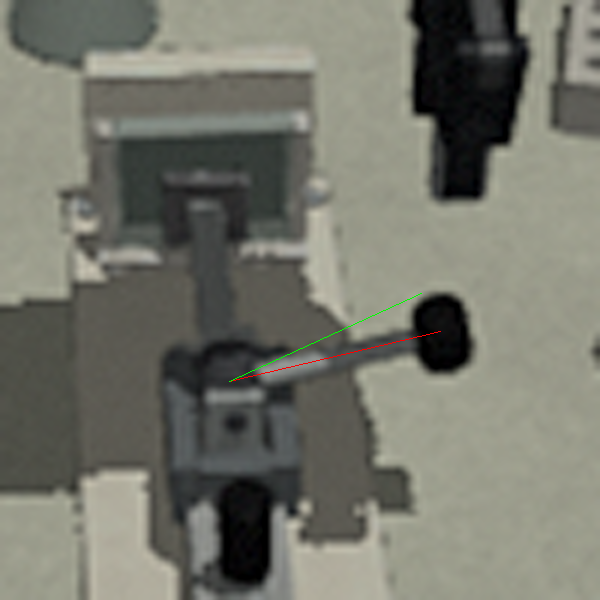

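The lever matches the 165° stop line: barrel at (443,332) in the crop, predicted (441,331). I back away for a final top view.

```bash
python3 -m creep '-3 -3 0 0 0 0 4.5;-6 -8 -3 0 0 0 4.5;-6 -13 -8 0 0 0 4.5;-6 -18 -13 0 0 0 4.5;-6 -22 -18 0 0 0 4.5;-6 -25 -22 0 0 0 4.5;-6 -25 -22 0 0 0 4.5;-6 -25 -22 0 0 0 4.5'; python3 - <<'E'
from h import *
for n in("side","top"):
    c=optics.camera(n); im=np.array(c["pixels"])
    for t in ("lever_grip","rod_knob","cassette","rod","comb"): print(n,t,[(round(d["p"],2),np.round(w(c,d["position"]),3).tolist()) for d in nets.pinpoint(n,t)[:3]])
    cv2.imwrite(f"pics/{n}_n0.png",im)
    x0,y0,x1,y1=(235,165,335,265) if n=="side" else (190,140,300,215)
    cv2.imwrite(f"pics/{n}_n.png",cv2.resize(im[y0:y1,x0:x1],None,fx=6,fy=6,interpolation=cv2.INTER_CUBIC))
E
```

```text
clock: 24.45
tcp_pos: [0.3847, -0.1628, 0.2678]
tcp_rot: [-0.278, 1.57, -0.402]
force: [-0.5, -0.2, -0.4]
width: 0.0451
side lever_grip [(0.72, [0.632, 0.059, 0.111])]
side rod_knob [(0.66, [0.538, -0.011, 0.085])]
side cassette [(0.85, [0.281, 0.335, -0.005]), (0.59, [0.355, 0.108, -0.0])]
side rod [(0.95, [0.572, 0.23, 0.038])]
side comb [(0.46, [0.489, -0.039, 0.007])]
top lever_grip []
top rod_knob [(0.81, [0.543, -0.013, 0.085]), (0.69, [0.49, -0.039, 0.013])]
top cassette [(0.72, [0.559, 0.12, 0.003]), (0.67, [0.283, 0.332, -0.004]), (0.59, [0.572, 0.231, 0.011])]
top rod [(0.52, [0.573, 0.23, 0.04])]
top comb []
```

View pics/top_n.png

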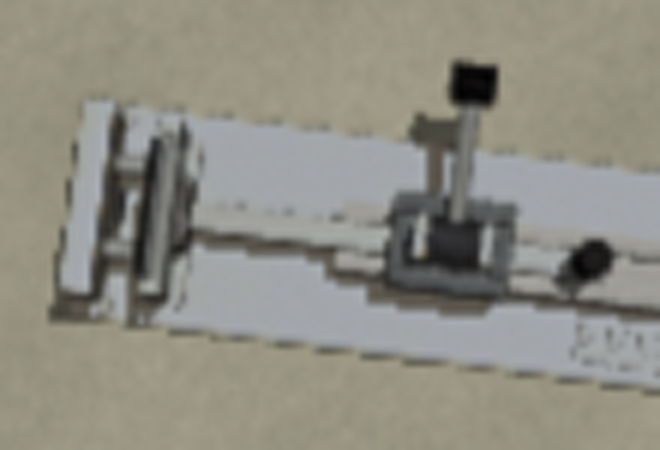

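View pics/side_n0.png

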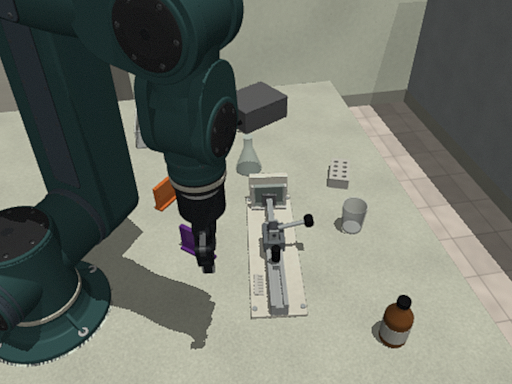

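The lever is over to -y, with its grip at (473,85) in the top crop. The pad, cassette and plate are stacked together at about (140–190, 215). The bystanders are in place and the robot is clear, so I hand in.

```bash
python3 -c "
from workcell import robot; print(robot.finish_job())"
```

```text
the job is handed in; nothing more can be done
None
```

The cassette is pressed against the sprung rubber plate, and the cam lever is over at its stop. I handed the job in at about 24.5 s of the 58 s allowed.

- **Squeeze:** I slid the rod forward by its knob against a steady drag of about 8.4 N. The cassette met the rubber plate and the force rose to about 16.2 N, so the squeeze was about 8 N. I then released the knob with the fingers barely open, and the force reading dropped to zero.
- **Lever:** I gripped the barrel by its flat ends and carried it round the arc to the stop. In the side picture it lies on the 165° stop line to within about 1°. I did not press on it again to confirm the stop.
- **Last checks:** After locking, the networks still put the knob where I had left it, to within their few millimetres. In the pictures the pad, cassette and plate are together. The bystanders in view are where they started, though the arm hides where the spatula lay. The robot touches nothing.
- **Not confirmed:**
    - The squeeze after letting go was not measured directly. I infer that it held, because the drag is slightly more than the squeeze.
    - The two cameras differed by 3 to 6 mm in x on the knob and lever.
    - The side camera's last look missed the cassette in the clamp. The top camera found it where expected, but also reported a false one at the housing.

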